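# Draw the blind plug from a fixture plate with a threaded puller

### The arm

A 6-joint arm with a two-finger parallel gripper is mounted at the origin on the work surface. World frame = base frame: x ahead of the robot, y to its left, z up, the work surface at z = 0. Lengths are in m, angles in degrees, forces in N, time in s.
With the tool pointing down it reaches from about 0.4 to 0.825 m from the base axis. Payload 7 kg.
Tool frame: the origin (TCP) lies between the finger pads; the fingertips stand 17 mm ahead of it and the grasp point (between the pads) lies 2 mm behind it; x points along the fingers, y is the direction in which the jaws open and shut, and the axes are right-handed (so a half turn about x gives the same grasp; the last joint's range is limited). The gripper opens to 88 mm and grips with 3 to 60 N. Pads are 19 mm wide; open, the fingers measure 130 mm over their backs; the gripper's body (78 mm by 193 mm) begins 47 mm behind the grasp point.
Start: joints at [-47.206, 20.546, 0.682, 0, -70.136, -16.507], TCP at [0.299, -0.605, 0.244] pointing down, gripper open.
Joint ranges: [-176.03, 176.03], [-82.01, 121.73], [-58.28, 71.71], [-173.87, 95.51], [-174.79, -0.11], [-173.66, 173.66]. Speed limits (degrees/s): [136.94, 136.94, 172.46, 180, 180, 180].

### API

Orientations are given as [roll, pitch, yaw] about the fixed x, y, z axes, in that order (R = Rz(yaw) Ry(pitch) Rx(roll)).
In Python, from plant import r gives the robot as it stands.
- The arm moves only by the shell command python3 -m jog 'ROWS' [FORCE]. ROWS is a JSON object of lists of equal length, an entry for each row: "fingers": the opening, from 0 (shut) to 1 (fully open); "dp": the shift along the tool's x, y, z in mm, a list of three; "twist": the turn about the tool's x in degrees. In form: {"fingers": [fingers, ...], "dp": [[dx, dy, dz], ...], "twist": [twist, ...]}. A call has exactly 5 rows; each row is the pose to reach, as a shift and turn from the pose measured when the call began, along the tool's axes at that moment; what a row does not reach only later rows make up. A row lasts 1/10 s, in which the tool goes at most 50 mm and 8.59 degrees, less where a joint would pass 70% of its speed; a pose out of reach is approached as far as the arm can. A call with a gripper value outside its range is refused whole. The fingers move at their own pace and stop on an object; FORCE is the grip in N (left out, the last holds). Time passes only in rows, so rows that repeat a pose let the fingers close, or fill a call up. It gives the time, the measured TCP pose, the force and the opening at its end, in the units of the state.
- r.get_state(): the state, without advancing time (a new reading comes with each control period).
- r.capture(name): name is "scene" or "top"; returns a dict with "frame" (480x640x3 uint8, red, green, blue), "intrinsics" (3x3 intrinsics, pixels), "D" ([k1, k2, p1, p2, k3] as OpenCV has them; the pictures are not rectified), "pose" (4x4, takes a point from camera to world coordinates). Camera axes: x right, y down, z forward; pixel columns grow to the right and rows downward; lengths in m; the calibration is good to about 2 mm. A picture is of the moment at which its call begins. There is no depth.
- r.close_job(): hands the job in, once; it reports no verdict.
The state is a dict: "time_s": time; "joints": joint angles; "qd": joint speeds; "joint_torque": joint torques, N m; "tcp_pos": TCP position; "eef_rot": TCP orientation; "contact_force": force on the tool from outside, world axes, zero at the start; "moment": the same for the moment, N m; "gripper_width": finger opening in m.
Only numpy, scipy, OpenCV 4.12 (cv2) and the standard library are available. Lean on these libraries where they do the work, as an engineer would, in place of code of your own. Each camera call takes 0.05 s, during which the arm holds its last target. There are 200 camera calls.

### The job

One locating bore of the aluminium fixture plate is still blanked off by its dark steel plug. Screw the red T-handle puller into the plug, clockwise by feel, until its collar is hand-tight against the plug's face; do not force it or let the plug turn round in its seal. Then draw the plug straight out and stand it gently upright in the blue tray with the puller still screwed home, let go, and leave the other things on the bench where they are.

Things in the scene. Friction and masses are not known exactly. Their poses are not given: they have to be found in the camera images.
- puller_bar (a point): centre of the puller's red T-bar: level, 80 mm long (x), 12 mm wide (y), 14 mm high, on a steel shank 12 mm thick; z points up the shank. The puller, 0.16 to 0.25 kg, stands upright in its rack at the start. In the plug it turns with under 0.06 N m and sinks by its own weight if let, until the collar stops on the face; there the moment climbs sharply past 0.12 N m.
- puller_collar (a point): centre of the underside of the puller's collar (32 mm disc, 6 mm thick), 70 mm below the T-bar's centre; z up the shank. Below it: a coarse right-hand three-start round thread, 24 mm across, ending 14 mm below the collar, then a plain tapered pilot nose of 17 mm diameter down to 20 mm below. It screws in clockwise from above, 27 mm a turn; where the starts lie round the axis is unmarked.
- plug_top (a point): centre of the top face of the dark steel blind plug, a cylinder 44 mm across and 30 mm high (z up its axis), 0.22 to 0.35 kg, flush in its bore, with a tapped hole 26 mm deep in its middle (20 mm across the crests). The threads meet with the collar 8 to 13 mm above the face, as they happen to stand; 1.8 to 5 rad more of clockwise turning brings the collar onto the face. Until hand-tight it keeps 2 mm of end play (0.5 rad).
- plug_mark (a point): white witness dot on the plug's top face, 18 mm from its centre: shows if the plug turns in its bore. Its place relative to the thread starts is not told.
- bore_mouth (a point): centre of the mouth of the plugged bore (46 mm wide, 30 mm deep, brass rim) in the top of the aluminium fixture plate (190 x 130 x 45 mm, fixed to the bench, top 45 mm up); z up, x along the plate. A rubber lip grips the plug: drawing it takes 9 to 16 N more than the weights; it winds up a few degrees, then slips at 0.15 to 0.3 N m. The plate's other bore, 95 mm along +x, is open.
- rack_hole (a point): centre of the mouth of the hole in the wooden rack block (70 x 90 mm, top 40 mm above the bench) where the puller stands at the start, collar on the block; lift the puller 25 mm to clear it.
- tray_floor (a point): centre of the floor of the blue parts tray, fixed to the bench: 152 x 132 mm inside (x, y), floor 4 mm above the bench, rim 18 mm above the bench.
- oil_bottle: white bottle with a yellow label, 48 mm diameter, 120 mm tall, origin at its foot; to be left alone
- locating_shank: bright steel flanged disc, 60 mm across the flange, 36 mm tall, origin at its foot; to be left alone
- wrench: steel wrench 190 mm long lying flat on the bench; to be left alone
Mind the look-alikes: they are no part of the job. Leave any pink, purple or yellow look-alike of the part that bears puller_bar alone.

How it is judged:
By the outcome, as a careful person would: the job done as asked, in the order asked, and still so for the second after the job is handed in, with the robot touching nothing.
It also fails if it takes over 69 s, if anything falls off the work surface, if the arm or the gripper's body presses on something with over 40 N, if the wrist force passes 120 N, or if a joint passes its speed limit or range.

## Working session

There is one attempt and no reset: what is moved stays moved. The work goes in short steps, Python scripts to look and compute and a shell command to move; the robot and the scene stay as the last step left them, time stands still between calls to the robot, and variables do not carry over. Pictures are saved under pics/ and viewed, on a budget of 10 in all, crops included, one or two more only if the job needs it, and the job is handed in when it is done.

```bash
ls; mkdir -p pics; cat > h.py <<'E'
import numpy as np, cv2
from plant import r
def cap(n):
    c=r.capture(n); return {k:np.array(c[k]) for k in("frame","intrinsics","D","pose")}
def save(img,f,s=1): cv2.imwrite("pics/"+f,cv2.resize(img[:,:,::-1],None,fx=s,fy=s,interpolation=cv2.INTER_CUBIC))
def ray(c,uv,z):
    n=cv2.undistortPoints(np.array([[uv]],float),c["intrinsics"],c["D"])[0,0]
    d=c["pose"][:3,:3]@[n[0],n[1],1]; o=c["pose"][:3,3]
    return o+d*(z-o[2])/d[2]
def proj(c,P):
    T=np.linalg.inv(c["pose"]); p,_=cv2.projectPoints(np.array(P,float).reshape(-1,1,3),cv2.Rodrigues(T[:3,:3])[0],T[:3,3],c["intrinsics"],c["D"]); return p[:,0]
E
python3 - <<'E'
from h import *
a=cap("scene");b=cap("top")
np.savez("pics/c0.npz",**{k+n:c[k] for n,c in(("s",a),("t",b)) for k in c})
save(a["frame"],"s0.png");save(b["frame"],"t0.png")
print(a["pose"].round(3),b["pose"].round(3),a["intrinsics"],b["D"]); print(r.get_state())
E
```

```text
pics
[[-0.777  0.385 -0.499  1.107]
 [ 0.63   0.466 -0.621  0.598]
 [-0.007 -0.797 -0.604  0.731]
 [ 0.     0.     0.     1.   ]] [[-0.023 -0.994  0.104  0.47 ]
 [-0.999  0.025  0.023 -0.064]
 [-0.026 -0.104 -0.994  1.204]
 [ 0.     0.     0.     1.   ]] [[553.98230328   0.         309.0564283 ]
 [  0.         553.98230328 247.31677556]
 [  0.           0.           1.        ]] [-0.20391046  0.          0.          0.          0.        ]
{'time_s': 0.1, 'joints': array([-4.72064400e+01,  2.05889278e+01,  6.40268002e-01, -1.99637951e-02,
       -7.01364030e+01, -1.65072285e+01]), 'qd': array([-0.02562852, -0.09465478,  0.01520154,  0.05759432,  0.05565487,
       -0.00349542]), 'joint_torque': array([-1.08734392e-03, -5.84158301e+01,  2.93753278e+01,  7.01552019e+00,
        1.02058821e-02, -8.90263027e-05]), 'tcp_pos': array([ 0.29874102, -0.60483455,  0.24270079]), 'eef_rot': array([ 94.0664771 ,  89.91289071, 120.34601131]), 'contact_force': array([-0.62489833, -0.0925093 ,  0.04497614]), 'moment': array([ 0.00775834, -0.02845827, -0.03465433]), 'gripper_width': 0.08759275537466728}
```

View pics/s0.png

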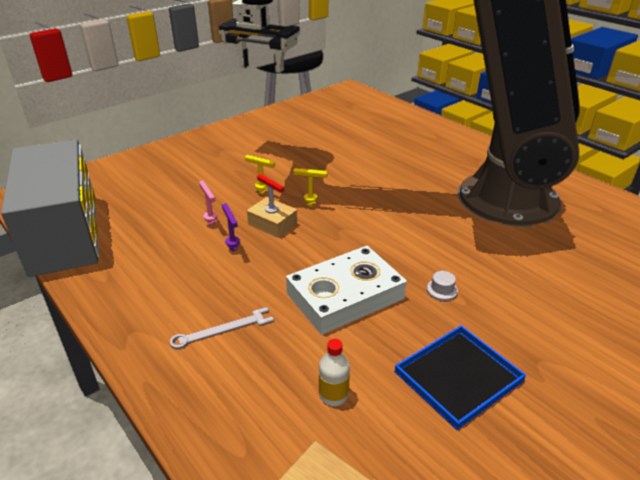

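View pics/t0.png

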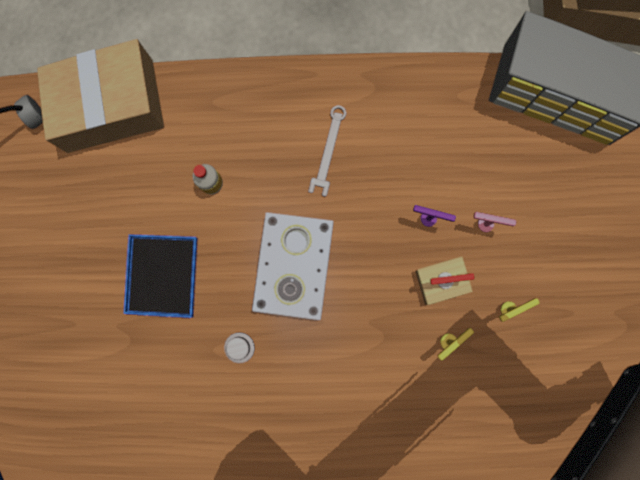

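Seen: the red T-handle is in the wooden rack at scene (270,183) / top (453,280). It could be confused with the pink one at top (495,220), the purple one at (434,214) and the yellow ones at (520,308) and (456,344). The red one is the only one that fits the description. The plug is at top (290,290), the open bore at (296,240), and the tray at (161,276). I'll check these in one close-up.

```bash
python3 - <<'E'
from h import *
z=np.load("pics/c0.npz")
t=z["framet"];s=z["frames"]
f=lambda im,x,y,w,h:cv2.resize(im[y:y+h,x:x+w],(400,300),interpolation=cv2.INTER_CUBIC)
m=np.vstack([np.hstack([f(t,410,248,72,54),f(t,246,254,96,72)]),np.hstack([f(s,230,165,96,72),f(s,330,240,80,60)])])
save(m,"m0.png")
b={k:z[k+"t"] for k in("frame","intrinsics","D","pose")};a={k:z[k+"s"] for k in("frame","intrinsics","D","pose")}
for n,uv,zz in[("open",(296,240),.045),("plug",(290,289),.045),("trayTL",(128,236),.018),("TR",(197,236),.018),("BR",(194,317),.018),("BL",(125,316),.018),("bar",(453,279.5),.117),("bottle",(206,179),.06),("shank",(239,348),.036)]: print(n,ray(b,uv,zz).round(4))
for n,uv,zz in[("bar",(270,183),.117),("plug",(365,270),.045),("open",(323,288),.045)]: print("S",n,ray(a,uv,zz).round(4))
# red mask
for n,c in(("t",b),("s",a)):
    im=c["frame"].astype(int); R,G,B=im[...,0],im[...,1],im[...,2]
    mk=((R>130)&(G<60)&(B<60)).astype(np.uint8)
    k,l,st,ce=cv2.connectedComponentsWithStats(mk)
    for i in range(1,k):
        if st[i,4]>30:
            p=np.argwhere(l==i)[:,::-1].astype(np.float32); print(n,st[i],ce[i],cv2.minAreaRect(p))
E
```

```text
open [0.5969 0.0027 0.045 ]
plug [0.5038 0.0159 0.045 ]
trayTL [0.6167 0.3429 0.018 ]
TR [0.6129 0.2005 0.018 ]
BR [0.4534 0.2076 0.018 ]
BL [0.4566 0.3488 0.018 ]
bar [ 0.511  -0.2804  0.117 ]
bottle [0.7181 0.1737 0.06  ]
shank [0.3931 0.1166 0.036 ]
S bar [ 0.5203 -0.2664  0.117 ]
S plug [0.5032 0.0186 0.045 ]
S open [0.6002 0.007  0.045 ]
t [445 277  29   6  45] [459.75555556 279.33333333] ((459.00006103515625, 279.5), (1.9845556020736694, 28.403953552246094), 82.87498474121094)
t [431 278  18   6  48] [437.72916667 280.39583333] ((439.5, 280.5), (5.0, 17.0), 90.0)
s [ 30  29  30   9 130] [44.28461538 32.77692308] ((44.53501892089844, 32.683807373046875), (4.537468433380127, 29.423377990722656), 79.2156982421875)
s [257 174  27  16 129] [269.87596899 181.69767442] ((269.9021301269531, 181.6868438720703), (28.135696411132812, 5.4415364265441895), 27.645973205566406)
s [328 339  14  12 138] [334.47101449 344.47826087] ((334.5, 344.5), (11.0, 13.0), 90.0)
```

View pics/m0.png

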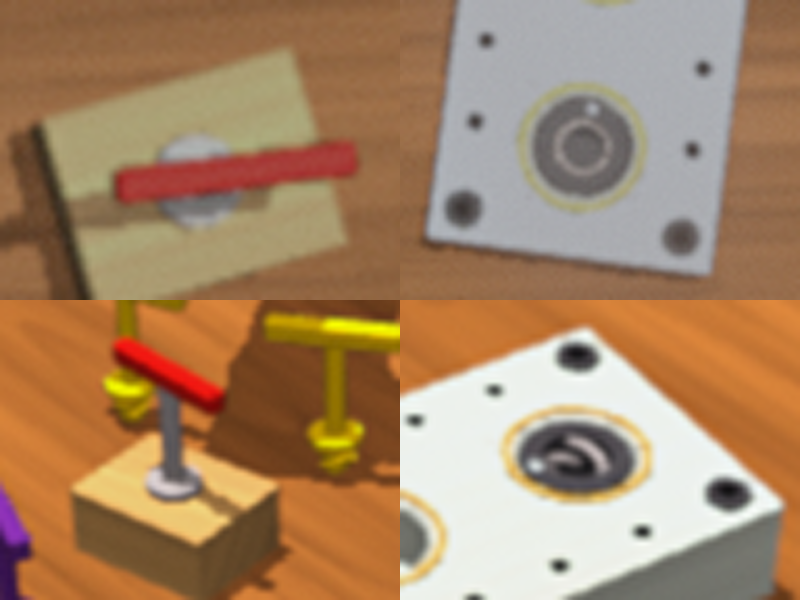

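The red puller is the only one in the rack. The plug's witness dot is visible at about top (292,280), and the collar centre is at about top (445.6,280.8). Next I'll work out the positions and the moves.

```bash
cat >> h.py <<'E'
from scipy.spatial.transform import Rotation as Ro
def goto(p,yaw=None):
    """dp mm, twist deg to reach tcp p, with tool y axis along +-yaw(world deg)"""
    s=r.get_state(); R=Ro.from_euler("xyz",s["eef_rot"],degrees=True).as_matrix()
    d=R.T@(np.array(p)-s["tcp_pos"])*1000
    ya=np.degrees(np.arctan2(R[1,1],R[0,1])); tw=None
    if yaw is not None: tw=(ya-yaw+90)%180-90
    print("tcp",s["tcp_pos"].round(4),"yaw",ya.round(2),"tilt",R[:,0].round(4),"j6",s["joints"][5].round(1),"-> dp",d.round(1),"twist",tw)
E
python3 - <<'E'
from h import *
z=np.load("pics/c0.npz")
b={k:z[k+"t"] for k in("frame","intrinsics","D","pose")};a={k:z[k+"s"] for k in("frame","intrinsics","D","pose")}
e1=ray(b,(431.2,281.7),.117);e2=ray(b,(474.3,276.4),.117)
y=np.degrees(np.arctan2(*(e1-e2)[[1,0]])); print("T bar",((e1+e2)/2).round(4),np.linalg.norm(e1-e2),"yaw",y)
s1=ray(a,(257,174.5),.112);s2=ray(a,(283.5,189.5),.112); print("S bar",((s1+s2)/2).round(4),np.linalg.norm(s1-s2),np.degrees(np.arctan2(*(s1-s2)[[1,0]])))
print("T collar",ray(b,(445.6,280.8),.046).round(4),"S collar",ray(a,(272,208.7),.046).round(4))
print("T plug",ray(b,(289.9,289.3),.045).round(4),"mark",ray(b,(292.1,279.9),.045).round(4),"S plug",ray(a,(364,271),.045).round(4))
goto([.513,-.272,.2],y+90)
E
```

```text
T bar [ 0.5118 -0.2802  0.117 ] 0.07889300861892033 yaw 95.21157340190227
S bar [ 0.5127 -0.2775  0.112 ] 0.08975234744982283 -85.58585740490729
T collar [ 0.5116 -0.2801  0.046 ] S collar [ 0.5154 -0.2715  0.046 ]
T plug [0.5032 0.0161 0.045 ] mark [0.5209 0.0116 0.045 ] S plug [0.5068 0.0196 0.045 ]
tcp [ 0.2987 -0.6048  0.2427] yaw 116.28 tilt [-8.0e-04  1.3e-03 -1.0e+00] j6 -16.5 -> dp [ 43.  203.5 339.5] twist -68.93204387497435
```

```bash
python3 -m jog '{"fingers":[0.6,0.6,0.6,0.6,0.6],"dp":[[8,24,40],[15,48,80],[22,72,120],[30,96,160],[30,118,196]],"twist":[-8,-16,-24,-32,-40]}' 55; python3 -c "
from h import *
goto([.512,-.279,.19],5)"
```

```text
time_s: 0.6
tcp_pos: [0.4224, -0.4099, 0.2114]
eef_rot: [67.1, 89.8, 133.7]
contact_force: [0.1, -0.2, 0.3]
gripper_width: 0.0549
tcp [ 0.4224 -0.4099  0.2114] yaw 156.61 tilt [-0.0026  0.0028 -1.    ] j6 1.8 -> dp [ 21.5 -30.4 155.7] twist -28.394111132333336
```

```bash
python3 -m jog '{"fingers":[0.6,0.6,0.6,0.6,0.6],"dp":[[4,-7,38],[10,-15,76],[15,-22,114],[21,-30,156],[21,-30,156]],"twist":[-7,-14,-21,-28.4,-28.4]}' 55; python3 - <<'E'
from h import *
goto([.512,-.279,.108],5)
a=cap("scene");b=cap("top")
f=lambda im,x,y,w,h:cv2.resize(im[y:y+h,x:x+w],(400,300),interpolation=cv2.INTER_CUBIC)
save(np.hstack([f(b["frame"],405,243,80,60),f(a["frame"],225,130,96,72)]),"m1.png")
E
```

```text
time_s: 1.1
tcp_pos: [0.5137, -0.275, 0.1894]
eef_rot: [39.8, 89.7, 135.3]
contact_force: [0.1, -0.3, 1.0]
gripper_width: 0.0529
tcp [ 0.5137 -0.275   0.1894] yaw -174.53 tilt [-0.0035  0.0035 -1.    ] j6 14.6 -> dp [81.4  1.8 -4.1] twist 0.4720925704781678
```

View pics/m1.png

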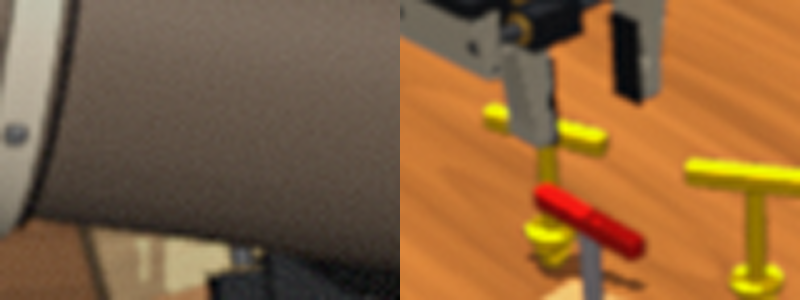

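The scene crop shows the open jaws straddling the red bar. I'll descend and grip.

```bash
python3 -m jog '{"fingers":[0.6,0.6,0.6,0.6,0.6],"dp":[[10,1.8,-4],[35,1.8,-4],[60,1.8,-4],[81.5,1.8,-4],[81.5,1.8,-4]],"twist":[0.5,0.5,0.5,0.5,0.5]}' 55; python3 - <<'E'
from h import *
goto([.512,-.279,.108],5)
a=cap("scene")
f=lambda im,x,y,w,h:cv2.resize(im[y:y+h,x:x+w],(640,480),interpolation=cv2.INTER_CUBIC)
save(f(a["frame"],235,145,80,60),"m2.png")
E
```

```text
time_s: 1.7
tcp_pos: [0.5072, -0.282, 0.105]
eef_rot: [58.9, 89.4, 153.3]
contact_force: [-0.4, -0.2, 0.0]
gripper_width: 0.0526
tcp [ 0.5072 -0.282   0.105 ] yaw -175.6 tilt [-0.0096  0.0048 -0.9999] j6 14.4 -> dp [-3.  -5.   2.6] twist -0.6040548937936023
```

View pics/m2.png

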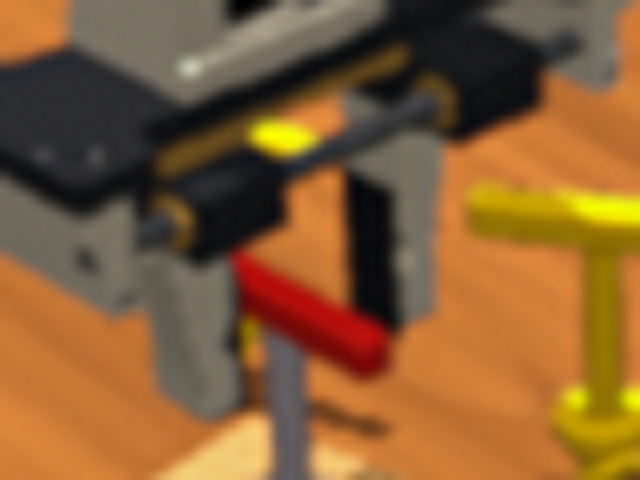

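The scene crop shows the jaws on both sides of the bar with the shank between them. I'll correct by a few mm, let it settle, then close.

```bash
python3 -m jog '{"fingers":[0.5,0.4,0.35,0.35,0.35],"dp":[[-3,-5,2.6],[-3,-5,2.6],[-3,-5,2.6],[-3,-5,2.6],[-3,-5,2.6]],"twist":[-0.6,-0.6,-0.6,-0.6,-0.6]}' 10; python3 -c "
from h import *
goto([.512,-.279,.108],5)"
```

```text
time_s: 2.25
tcp_pos: [0.5134, -0.2793, 0.1104]
eef_rot: [56.3, 89.6, 151.4]
contact_force: [0.1, 0.1, 0.4]
gripper_width: 0.0307
tcp [ 0.5134 -0.2793  0.1104] yaw -174.95 tilt [-0.0066  0.0036 -1.    ] j6 14.7 -> dp [2.4 1.3 0.4] twist 0.05319016107333141
```

```bash
python3 -m jog '{"fingers":[0.2,0.1,0,0,0],"dp":[[1,0,0],[2,0,0],[2,0,0],[2,0,0],[2,0,0]],"twist":[0,0,0,0,0]}' 10 && python3 -m jog '{"fingers":[0,0,0,0,0],"dp":[[0,0,0],[0,0,0],[0,0,0],[0,0,0],[0,0,0]],"twist":[0,0,0,0,0]}' 55; python3 -c "
from h import *
goto([.512,-.279,.108],5);s=r.get_state();print(s['contact_force'],s['moment'])"
```

```text
time_s: 2.75
tcp_pos: [0.5132, -0.2792, 0.1082]
eef_rot: [56.9, 89.5, 151.9]
contact_force: [0.1, 0.4, -1.1]
gripper_width: 0.012
time_s: 3.25
tcp_pos: [0.5132, -0.2793, 0.1082]
eef_rot: [56.9, 89.5, 152.0]
contact_force: [-0.4, 0.5, -1.2]
gripper_width: 0.0113
tcp [ 0.5132 -0.2793  0.1082] yaw -174.95 tilt [-0.007   0.0037 -1.    ] j6 14.7 -> dp [0.2 1.2 0.4] twist 0.05143720672708696
[-0.41880348  0.50658546 -1.2427295 ] [-0.0445948   0.06772354  0.04268222]
```

```bash
python3 -m jog '{"fingers":[0,0,0,0,0],"dp":[[-8,0,0],[-25,0,0],[-45,0,0],[-65,0,0],[-65,0,0]],"twist":[0,0,0,0,0]}' 55; python3 -c "
from h import *
goto([.504,.0165,.175]);s=r.get_state();print(s['contact_force'],s['moment'])"
```

```text
time_s: 3.75
tcp_pos: [0.5152, -0.2801, 0.1764]
eef_rot: [41.6, 89.8, 136.7]
contact_force: [0.1, 0.1, -2.5]
gripper_width: 0.0115
tcp [ 0.5152 -0.2801  0.1764] yaw -174.92 tilt [-0.0023  0.0021 -1.    ] j6 14.6 -> dp [  2.1 -15.1 296.4] twist None
[ 0.14805929  0.06433116 -2.48142532] [-0.07268301 -0.06926335  0.04525455]
```

```bash
python3 -m jog '{"fingers":[0,0,0,0,0],"dp":[[0,-2,30],[0,-5,75],[0,-8,120],[0,-11,165],[0,-13,205]],"twist":[-8,-16,-24,-32,-40]}' 55; python3 -c "
from h import *
goto([.504,.0165,.175])"
```

```text
time_s: 4.25
tcp_pos: [0.5092, -0.0729, 0.1763]
eef_rot: [6.6, 89.8, 142.0]
contact_force: [1.4, 0.0, -1.6]
gripper_width: 0.0117
tcp [ 0.5092 -0.0729  0.1763] yaw -134.6 tilt [-0.003   0.0023 -1.    ] j6 31.9 -> dp [  1.5 -60.   66.5] twist None
```

```bash
python3 -m jog '{"fingers":[0,0,0,0,0],"dp":[[0,-15,17],[0,-30,34],[0,-45,50],[1,-60,66],[1,-60,66]],"twist":[-8,-16,-24,-32,-40]}' 55;  python3 -m jog '{"fingers":[0,0,0,0,0],"dp":[[0,0,0],[0,0,0],[0,0,0],[0,0,0],[0,0,0]],"twist":[-8.5,-17,-25,-33,-41]}' 55; python3 -m jog '{"fingers":[0,0,0,0,0],"dp":[[0,0,0],[0,0,0],[0,0,0],[0,0,0],[0,0,0]],"twist":[-8.5,-17,-25,-33,-41]}' 55; python3 -c "
from h import *
goto([.504,.0165,.165]);print(r.get_state()['joints'].round(1))"
```

```text
time_s: 4.75
tcp_pos: [0.5038, 0.0181, 0.1749]
eef_rot: [-30.7, 89.7, 145.1]
contact_force: [-0.9, -0.2, -2.6]
gripper_width: 0.0112
time_s: 5.25
tcp_pos: [0.5032, 0.018, 0.1742]
eef_rot: [-63.9, 89.7, 153.3]
contact_force: [0.1, -0.4, -3.6]
gripper_width: 0.0113
time_s: 5.75
tcp_pos: [0.5026, 0.0179, 0.1734]
eef_rot: [-99.3, 89.6, 159.2]
contact_force: [0.1, 0.2, -1.9]
gripper_width: 0.0113
tcp [0.5026 0.0179 0.1734] yaw -11.53 tilt [-0.0062  0.0024 -1.    ] j6 144.4 -> dp [8.4 1.7 1.1] twist None
[ 24.2   8.  -26.   -0.3 -56.3 144.4]
```

```bash
python3 -m jog '{"fingers":[0,0,0,0,0],"dp":[[6,1,0.5],[16,1.7,1],[26,1.7,1],[32,1.7,1],[32,1.7,1]],"twist":[-7,-14,-20,-20,-20]}' 55; python3 - <<'E'
from h import *
goto([.504,.0165,.138])
a=cap("scene");b=cap("top")
f=lambda im,x,y,w,h:cv2.resize(im[y:y+h,x:x+w],(400,400),interpolation=cv2.INTER_CUBIC)
save(np.hstack([f(a["frame"],325,215,80,80),f(b["frame"],250,240,80,80)]),"m3.png")
s=r.get_state();print(s["contact_force"],s["moment"])
E
```

```text
time_s: 6.25
tcp_pos: [0.503, 0.0164, 0.1403]
eef_rot: [-109.8, 89.5, 168.5]
contact_force: [0.0, -0.2, -2.0]
gripper_width: 0.0112
tcp [0.503  0.0164 0.1403] yaw 8.28 tilt [-0.0084  0.0017 -1.    ] j6 164.5 -> dp [2.2 1.  0. ] twist None
[-0.28459006  0.86813325 -2.04916823] [-0.15713367 -0.03414677 -0.00417614]
```

View pics/m3.png

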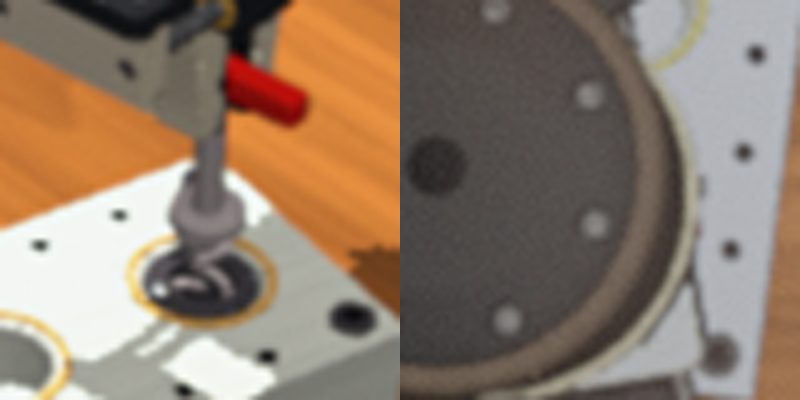

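```bash
python3 - <<'E'
from h import *
z=np.load("pics/c0.npz");a={k:z[k+"s"] for k in("frame","intrinsics","D","pose")}
g=lambda u,v:(325+u/5,215+v/5)
print("plug",ray(a,g(202,281.5),.045).round(4)); print("collar",ray(a,g(207,219),.0753).round(4))
P=ray(a,g(202,281.5),.045)
for zz in(.045,.052,.0753,.11): p=proj(a,[P[0],P[1],zz])[0]; print(zz,((p-[325,215])*5).round(1))
E
```

```text
plug [0.5053 0.022  0.045 ]
collar [0.5047 0.0216 0.0753]
0.045 [202.  281.5]
0.052 [203.  267.5]
0.0753 [206.3 220.2]
0.11 [211.5 147.3]
```

By projection, the collar and plug axes agree within about 0.6 mm in the scene view. I'll lower slowly and watch the forces.

```bash
cat > st.py <<'E'
from h import *
goto([.5035,.0165,.126]); 
F=[];M=[]
for i in range(3):
    s=r.get_state();F.append(s["contact_force"]);M.append(s["moment"]);r.capture("top")
print("F",np.mean(F,0).round(2),"M",np.mean(M,0).round(3), "Mz",np.array(M)[:,2].round(3))
E
python3 st.py; python3 -m jog '{"fingers":[0,0,0,0,0],"dp":[[3,0.5,0],[6,0.5,0],[9,0.5,0],[12,0.5,0],[12,0.5,0]],"twist":[0,0,0,0,0]}' 55; python3 st.py
```

```text
tcp [0.5039 0.0166 0.1414] yaw 8.34 tilt [-0.0064  0.0022 -1.    ] j6 164.5 -> dp [15.4 -0.3  0.1] twist None
F [-0.16  0.34 -2.03] M [-0.12  -0.041 -0.021] Mz [-0.004 -0.06   0.002]
time_s: 7.0
tcp_pos: [0.5043, 0.0167, 0.1293]
eef_rot: [-118.4, 89.6, 160.0]
contact_force: [-0.1, -0.6, -3.0]
gripper_width: 0.0113
tcp [0.5043 0.0167 0.1293] yaw 8.41 tilt [-0.0064  0.0023 -1.    ] j6 164.6 -> dp [ 3.3 -0.8  0.1] twist None
F [-0.19 -0.23 -2.59] M [-0.146  0.02   0.009] Mz [ 0.031 -0.018  0.014]
```

```bash
python3 -m jog '{"fingers":[0,0,0,0,0],"dp":[[1,0,0],[2,0,0],[3,0,0],[3,0,0],[3,0,0]],"twist":[0,0,0,0,0]}' 55; python3 st.py;  python3 -m jog '{"fingers":[0,0,0,0,0],"dp":[[0.5,0,0],[1,0,0],[1.5,0,0],[1.5,0,0],[1.5,0,0]],"twist":[0,0,0,0,0]}' 55; python3 st.py
```

```text
time_s: 7.65
tcp_pos: [0.5046, 0.0169, 0.1268]
eef_rot: [-123.5, 89.7, 154.9]
contact_force: [-0.9, 0.7, -2.4]
gripper_width: 0.0116
tcp [0.5046 0.0169 0.1268] yaw 8.42 tilt [-0.0055  0.0026 -1.    ] j6 164.6 -> dp [ 0.8 -1.2  0.2] twist None
F [-0.35  0.56 -2.35] M [-0.087 -0.039  0.004] Mz [ 0.006  0.034 -0.029]
time_s: 8.3
tcp_pos: [0.5047, 0.017, 0.1254]
eef_rot: [-125.6, 89.7, 152.8]
contact_force: [0.4, 0.7, -2.5]
gripper_width: 0.0119
tcp [0.5047 0.017  0.1254] yaw 8.42 tilt [-0.0052  0.0027 -1.    ] j6 164.6 -> dp [-0.6 -1.3  0.3] twist None
F [ 0.33  0.7  -2.3 ] M [ 0.085 -0.274  0.002] Mz [-0.011 -0.009  0.026]
```

```bash
python3 -m jog '{"fingers":[0,0,0,0,0],"dp":[[0.5,-0.5,0],[1,-1,0.3],[1.5,-1,0.3],[1.5,-1,0.3],[1.5,-1,0.3]],"twist":[0,0,0,0,0]}' 55; python3 st.py; python3 -m jog '{"fingers":[0,0,0,0,0],"dp":[[0.5,0,0],[1,0,0],[1.5,0,0],[1.5,0,0],[1.5,0,0]],"twist":[0,0,0,0,0]}' 55; python3 st.py
```

```text
time_s: 8.95
tcp_pos: [0.5042, 0.0167, 0.1241]
eef_rot: [-132.8, 89.7, 145.7]
contact_force: [2.1, 1.7, -1.3]
gripper_width: 0.0114
tcp [0.5042 0.0167 0.1241] yaw 8.42 tilt [-0.0044  0.003  -1.    ] j6 164.6 -> dp [-1.9 -0.7  0.1] twist None
F [ 2.29  2.19 -1.26] M [ 0.684 -0.977  0.04 ] Mz [0.024 0.058 0.039]
time_s: 9.6
tcp_pos: [0.5041, 0.0166, 0.1225]
eef_rot: [-131.2, 89.7, 147.2]
contact_force: [2.1, 2.1, -0.4]
gripper_width: 0.0116
tcp [0.5041 0.0166 0.1225] yaw 8.42 tilt [-0.0045  0.0029 -1.    ] j6 164.6 -> dp [-3.5 -0.6  0. ] twist None
F [ 2.71  2.43 -1.07] M [ 0.628 -1.049 -0.004] Mz [ 0.02  -0.038  0.005]
```

The reaction pushes toward +x,+y, so the hole lies that way. I'll shift with it.

```bash
python3 -m jog '{"fingers":[0,0,0,0,0],"dp":[[0,0.5,-0.5],[0,1.2,-1],[0,1.4,-1.2],[0,1.4,-1.2],[0,1.4,-1.2]],"twist":[0,0,0,0,0]}' 55; python3 st.py
```

```text
time_s: 10.25
tcp_pos: [0.5047, 0.0178, 0.1222]
eef_rot: [-121.5, 89.6, 156.9]
contact_force: [0.2, 0.0, -1.7]
gripper_width: 0.0117
tcp [0.5047 0.0178 0.1222] yaw 8.41 tilt [-0.0058  0.0025 -1.    ] j6 164.5 -> dp [-3.8 -1.4  1.1] twist None
F [-0.01 -0.11 -2.51] M [-0.155 -0.006  0.019] Mz [0.016 0.007 0.032]
```

```bash
python3 -m jog '{"fingers":[0,0,0,0,0],"dp":[[0.5,0,0],[1,0,0],[1.5,0,0],[1.5,0,0],[1.5,0,0]],"twist":[0,0,0,0,0]}' 55; python3 st.py; python3 -m jog '{"fingers":[0,0,0,0,0],"dp":[[0.5,0,0],[1,0,0],[1,0,0],[1,0,0],[1,0,0]],"twist":[0,0,0,0,0]}' 55; python3 st.py
```

```text
time_s: 10.9
tcp_pos: [0.505, 0.0179, 0.1209]
eef_rot: [-125.7, 89.7, 152.7]
contact_force: [-0.3, 0.3, -2.0]
gripper_width: 0.0116
tcp [0.505  0.0179 0.1209] yaw 8.42 tilt [-0.0052  0.0027 -1.    ] j6 164.5 -> dp [-5.1 -1.7  1.2] twist None
F [ 0.47 -0.   -2.28] M [-0.129 -0.023 -0.014] Mz [-0.014  0.008 -0.035]
time_s: 11.55
tcp_pos: [0.5052, 0.018, 0.1201]
eef_rot: [-129.1, 89.7, 149.3]
contact_force: [-0.6, 0.4, 0.5]
gripper_width: 0.0116
tcp [0.5052 0.018  0.1201] yaw 8.42 tilt [-0.0047  0.0028 -1.    ] j6 164.5 -> dp [-5.9 -1.9  1.2] twist None
F [-0.18  0.09  0.86] M [-0.108  0.063 -0.031] Mz [-0.016 -0.06  -0.018]
```

Thread contact at TCP z≈0.120, with the collar about 7–8 mm above the face. I'll turn clockwise with matched feed (0.075 mm/deg).

```bash
python3 -m jog '{"fingers":[0,0,0,0,0],"dp":[[0.4,0,0],[0.8,0,0],[1.2,0,0],[1.6,0,0],[1.6,0,0]],"twist":[5,10,15,20,20]}' 55; python3 st.py; python3 -m jog '{"fingers":[0,0,0,0,0],"dp":[[0.4,0,0],[0.8,0,0],[1.2,0,0],[1.6,0,0],[1.6,0,0]],"twist":[5,10,15,20,20]}' 55; python3 st.py
```

```text
time_s: 12.2
tcp_pos: [0.5053, 0.0181, 0.1184]
eef_rot: [-112.5, 89.7, 145.8]
contact_force: [0.2, 1.0, -1.5]
gripper_width: 0.0117
tcp [0.5053 0.0181 0.1184] yaw -11.65 tilt [-0.0044  0.003  -1.    ] j6 144.4 -> dp [-7.5 -1.5  1.9] twist None
F [ 0.46  0.81 -1.02] M [ 0.161 -0.207 -0.027] Mz [ 0.014 -0.017 -0.079]
time_s: 12.85
tcp_pos: [0.5053, 0.0181, 0.1169]
eef_rot: [-93.1, 89.7, 145.5]
contact_force: [0.6, 1.2, -0.6]
gripper_width: 0.0115
tcp [0.5053 0.0181 0.1169] yaw -31.43 tilt [-0.0044  0.003  -1.    ] j6 124.7 -> dp [-9.1 -0.8  2.3] twist None
F [ 0.45  0.71 -0.26] M [ 0.07  -0.126 -0.043] Mz [-0.054 -0.051 -0.023]
```

```bash
sed -i 's/range(3)/range(4)/' st.py; for i in 1; do python3 -m jog '{"fingers":[0,0,0,0,0],"dp":[[0.4,0,0],[0.8,0,0],[1.1,0,0],[1.4,0,0],[1.4,0,0]],"twist":[5,10,15,20,20]}' 55; done; python3 st.py; python3 -m jog '{"fingers":[0,0,0,0,0],"dp":[[0.4,0,0],[0.8,0,0],[1.1,0,0],[1.4,0,0],[1.4,0,0]],"twist":[5,10,15,20,20]}' 55; python3 st.py
```

```text
time_s: 13.5
tcp_pos: [0.5053, 0.0181, 0.1155]
eef_rot: [-72.4, 89.7, 146.4]
contact_force: [0.1, -0.6, -0.7]
gripper_width: 0.0112
tcp [0.5053 0.0181 0.1155] yaw -51.22 tilt [-0.0045  0.003  -1.    ] j6 104.9 -> dp [-10.5   0.1   2.4] twist None
F [ 0.75 -0.23 -1.1 ] M [-0.061 -0.115 -0.037] Mz [-0.017 -0.06  -0.034 -0.035]
time_s: 14.2
tcp_pos: [0.5053, 0.018, 0.1141]
eef_rot: [-51.2, 89.7, 147.7]
contact_force: [0.6, -0.2, -1.4]
gripper_width: 0.0117
tcp [0.5053 0.018  0.1141] yaw -71.1 tilt [-0.0046  0.0029 -1.    ] j6 85.0 -> dp [-11.9   0.8   2.2] twist None
F [ 0.73 -0.54 -1.35] M [-0.162 -0.133  0.018] Mz [ 0.015 -0.03  -0.014  0.1  ]
```

```bash
python3 -m jog '{"fingers":[0,0,0,0,0],"dp":[[0.3,0,0],[0.6,0,0],[0.9,0,0],[1.1,0,0],[1.1,0,0]],"twist":[4,8,12,15,15]}' 55; python3 st.py; python3 -m jog '{"fingers":[0,0,0,0,0],"dp":[[0.3,0,0],[0.6,0,0],[0.8,0,0],[0.8,0,0],[0.8,0,0]],"twist":[4,7,10,10,10]}' 55; python3 st.py
```

```text
time_s: 14.9
tcp_pos: [0.5054, 0.0181, 0.1131]
eef_rot: [-38.2, 89.7, 145.9]
contact_force: [-0.3, -1.0, 1.0]
gripper_width: 0.0115
tcp [0.5054 0.0181 0.1131] yaw -85.92 tilt [-0.0042  0.0029 -1.    ] j6 70.2 -> dp [-12.8   1.4   2.1] twist None
F [ 0.32 -0.59  1.18] M [-0.314 -0.076  0.022] Mz [0.026 0.007 0.011 0.043]
time_s: 15.6
tcp_pos: [0.5061, 0.0182, 0.1131]
eef_rot: [-42.7, 89.8, 131.5]
contact_force: [0.3, -1.2, 5.4]
gripper_width: 0.0116
tcp [0.5061 0.0182 0.1131] yaw -95.77 tilt [-0.0027  0.0031 -1.    ] j6 60.3 -> dp [-12.9   1.9   2.5] twist None
F [ 0.39 -0.3   5.32] M [-0.39   0.009 -0.034] Mz [-0.048 -0.01  -0.046 -0.031]
```

The collar is on the face at TCP z=0.113, which matches. Now I'll take up the 0.5 rad of play without feed.

```bash
python3 -m jog '{"fingers":[0,0,0,0,0],"dp":[[-0.8,0,0],[-0.8,0,0],[-0.8,0,0],[-0.8,0,0],[-0.8,0,0]],"twist":[4,8,10,10,10]}' 55; python3 st.py; python3 -m jog '{"fingers":[0,0,0,0,0],"dp":[[0,0,0],[0,0,0],[0,0,0],[0,0,0],[0,0,0]],"twist":[2,4,6,6,6]}' 55; python3 st.py
```

```text
time_s: 16.3
tcp_pos: [0.5053, 0.018, 0.1132]
eef_rot: [-17.5, 89.7, 146.8]
contact_force: [-0.2, -0.7, -6.4]
gripper_width: 0.0115
tcp [0.5053 0.018  0.1132] yaw -105.69 tilt [-0.0044  0.0029 -1.    ] j6 50.4 -> dp [-12.8   1.9   1.4] twist None
F [-0.02 -0.45 -7.34] M [-0.224  0.099  0.044] Mz [0.062 0.04  0.036 0.038]
time_s: 17.0
tcp_pos: [0.5053, 0.018, 0.1132]
eef_rot: [-11.3, 89.7, 147.0]
contact_force: [0.3, -0.2, -7.3]
gripper_width: 0.0114
tcp [0.5053 0.018  0.1132] yaw -111.67 tilt [-0.0044  0.0029 -1.    ] j6 44.4 -> dp [-12.8   2.1   1.2] twist None
F [ 0.04 -0.3  -7.02] M [-0.159 -0.008  0.165] Mz [0.173 0.167 0.161 0.158]
```

Mz averages 0.165 N·m against a baseline of about −0.01. The puller also resists a pull, so it is hand-tight and I'll stop turning. I'll check the witness dot before drawing.

```bash
python3 - <<'E'
from h import *
a=cap("scene");z=np.load("pics/c0.npz")
f=lambda im,x,y,w,h:cv2.resize(im[y:y+h,x:x+w],(400,400),interpolation=cv2.INTER_CUBIC)
save(np.hstack([f(z["frames"],340,246,50,50),f(a["frame"],340,246,50,50)]),"m4.png")
E
```

```text
(no output)
```

View pics/m4.png

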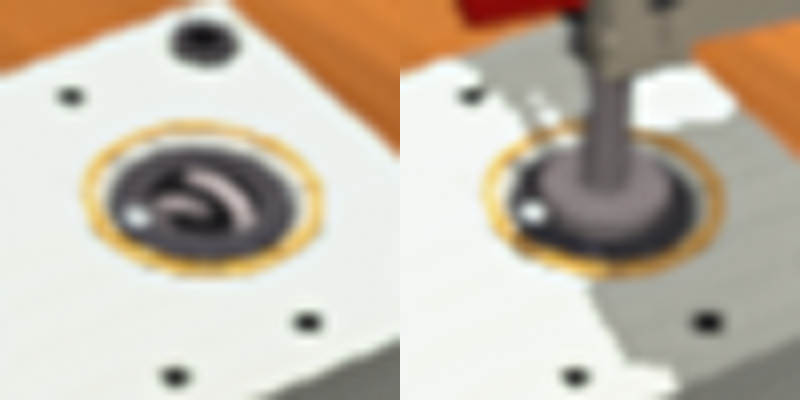

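The dot moved from (137,216) to (133,212) in the 8× crop. That is about 4° clockwise, the expected elastic wind-up of the seal, and there is no sign of slip. I'll draw the plug straight up.

```bash
python3 -m jog '{"fingers":[0,0,0,0,0],"dp":[[-1,0,0],[-2,0,0],[-4,0,0],[-6,0,0],[-8,0,0]],"twist":[0,0,0,0,0]}' 60; python3 st.py;
```

```text
time_s: 17.75
tcp_pos: [0.5048, 0.0179, 0.1209]
eef_rot: [-4.3, 89.6, 154.0]
contact_force: [0.6, 0.4, -17.6]
gripper_width: 0.0116
tcp [0.5048 0.0179 0.1209] yaw -111.74 tilt [-0.0056  0.0027 -1.    ] j6 44.4 -> dp [-5.1  1.8  0.7] twist None
F [ -0.36   0.18 -10.44] M [-0.138  0.128  0.025] Mz [ 0.059  0.031  0.029 -0.019]
```

```bash
python3 -m jog '{"fingers":[0,0,0,0,0],"dp":[[-2,0,0],[-4,0,0],[-7,0,0],[-10,0,0],[-12,0,0]],"twist":[0,0,0,0,0]}' 60; python3 -m jog '{"fingers":[0,0,0,0,0],"dp":[[-3,0,0],[-6,0,0],[-10,0,0],[-15,0,0],[-20,0,0]],"twist":[0,0,0,0,0]}' 60; python3 -m jog '{"fingers":[0,0,0,0,0],"dp":[[-4,0,0],[-10,0,0],[-16,0,0],[-22,0,0],[-22,0,0]],"twist":[0,0,0,0,0]}' 60;python3 st.py; python3 - <<'E'
from h import *
a=cap("scene")
save(a["frame"][150:330,290:530],"m5.png",3)
E
```

```text
time_s: 18.45
tcp_pos: [0.5066, 0.0181, 0.1353]
eef_rot: [-41.7, 89.8, 116.6]
contact_force: [-0.5, 0.8, -4.4]
gripper_width: 0.0113
time_s: 18.95
tcp_pos: [0.5071, 0.0182, 0.1561]
eef_rot: [-57.6, 89.8, 100.8]
contact_force: [-0.4, 0.2, -5.2]
gripper_width: 0.0114
time_s: 19.45
tcp_pos: [0.5077, 0.0182, 0.1791]
eef_rot: [-86.0, 89.8, 72.4]
contact_force: [-0.3, -0.1, -5.5]
gripper_width: 0.0114
tcp [0.5077 0.0182 0.1791] yaw -111.66 tilt [ 0.0012  0.0037 -1.    ] j6 44.3 -> dp [53.1  3.4  3.3] twist None
F [ 0.01  0.1  -4.99] M [-0.073  0.13   0.011] Mz [0.    0.008 0.014 0.024]
```

View pics/m5.png

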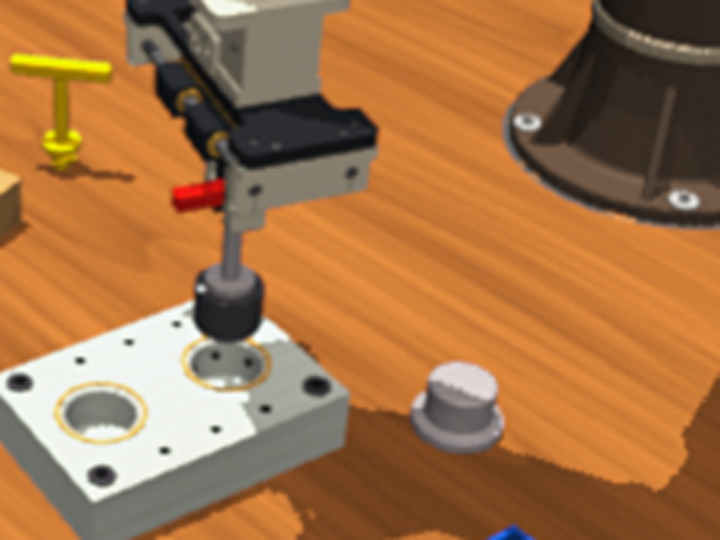

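The plug came out with the puller and hangs clear above the bore. The weight reading is about 5 N. Next, over to the tray.

```bash
python3 -c "
from h import *
goto([.535,.275,.175])"
```

```text
tcp [0.5069 0.018  0.1777] yaw -111.67 tilt [-0.0011  0.003  -1.    ] j6 44.3 -> dp [   3.5 -249.2   68.7] twist None
```

```bash
python3 -m jog '{"fingers":[0,0,0,0,0],"dp":[[0,-10,3],[0,-30,8],[0,-55,15],[0,-85,23],[0,-115,32]],"twist":[0,0,0,0,0]}' 60; python3 -c "
from h import *
goto([.535,.275,.17])"
```

```text
time_s: 20.2
tcp_pos: [0.5196, 0.1382, 0.1779]
eef_rot: [-45.2, 89.8, 113.1]
contact_force: [-0.1, -0.8, -5.3]
gripper_width: 0.0113
tcp [0.5196 0.1382 0.1779] yaw -111.69 tilt [-0.0013  0.0029 -1.    ] j6 32.8 -> dp [   8.3 -132.8   36.2] twist None
```

```bash
python3 -m jog '{"fingers":[0,0,0,0,0],"dp":[[1,-30,8],[3,-65,18],[6,-100,27],[8,-125,34],[8,-133,36]],"twist":[0,0,0,0,0]}' 60;  python3 -m jog '{"fingers":[0,0,0,0,0],"dp":[[5,0,0],[15,0,0],[27,0,0],[40,0,0],[50,0,0]],"twist":[0,0,0,0,0]}' 60; sed -i 's/.5035,.0165,.126/.535,.275,.104/' st.py; python3 st.py
```

```text
time_s: 20.7
tcp_pos: [0.5352, 0.2779, 0.1694]
eef_rot: [-33.6, 89.8, 124.8]
contact_force: [-0.4, -0.9, -5.1]
gripper_width: 0.0119
time_s: 21.2
tcp_pos: [0.5347, 0.2769, 0.1177]
eef_rot: [-6.8, 89.8, 151.5]
contact_force: [-0.2, -0.4, -5.3]
gripper_width: 0.0113
tcp [0.5347 0.2769 0.1177] yaw -111.64 tilt [-0.003   0.0016 -1.    ] j6 22.7 -> dp [13.7  1.7 -1. ] twist None
F [-0.57 -0.17 -5.78] M [-0.132  0.214 -0.028] Mz [-0.025 -0.002 -0.029 -0.057]
```

```bash
python3 -m jog '{"fingers":[0,0,0,0,0],"dp":[[3,0,0],[6,0,0],[9,0,0],[11,0,0],[12,0,0]],"twist":[0,0,0,0,0]}' 60; python3 st.py; python3 -m jog '{"fingers":[0,0,0,0,0],"dp":[[0.4,0,0],[0.8,0,0],[1.2,0,0],[1.5,0,0],[1.5,0,0]],"twist":[0,0,0,0,0]}' 60;  python3 st.py;
```

```text
time_s: 21.9
tcp_pos: [0.5351, 0.2778, 0.1069]
eef_rot: [-17.3, 89.8, 141.1]
contact_force: [-0.2, -0.1, -4.6]
gripper_width: 0.0114
tcp [0.5351 0.2778 0.1069] yaw -111.58 tilt [-0.0022  0.0018 -1.    ] j6 22.7 -> dp [ 2.9  2.6 -0.9] twist None
F [ 0.06 -0.08 -5.12] M [-0.083  0.138  0.018] Mz [ 0.012 -0.003  0.033  0.029]
time_s: 22.6
tcp_pos: [0.5353, 0.2779, 0.1057]
eef_rot: [-24.8, 89.8, 133.6]
contact_force: [-0.3, -0.4, -6.2]
gripper_width: 0.0116
tcp [0.5353 0.2779 0.1057] yaw -111.59 tilt [-0.0019  0.002  -1.    ] j6 22.7 -> dp [ 1.7  2.8 -0.8] twist None
F [-0.01 -0.4  -4.95] M [-0.094  0.159 -0.003] Mz [ 0.012 -0.017 -0.018  0.011]
```

```bash
python3 -m jog '{"fingers":[0,0,0,0,0],"dp":[[0.5,0,0],[1,0,0],[1.5,0,0],[2,0,0],[2,0,0]],"twist":[0,0,0,0,0]}' 60; python3 st.py; python3 -m jog '{"fingers":[0,0,0,0,0],"dp":[[0.3,0,0],[0.6,0,0],[1,0,0],[1,0,0],[1,0,0]],"twist":[0,0,0,0,0]}' 60;  python3 st.py;
```

```text
time_s: 23.3
tcp_pos: [0.5353, 0.2778, 0.1036]
eef_rot: [-21.6, 89.8, 136.8]
contact_force: [0.1, 0.1, -4.9]
gripper_width: 0.0115
tcp [0.5353 0.2778 0.1036] yaw -111.59 tilt [-0.002   0.0019 -1.    ] j6 22.7 -> dp [-0.4  2.7 -0.8] twist None
F [-0.04 -0.06 -5.05] M [-0.073  0.154 -0.009] Mz [-0.023  0.021 -0.033 -0.   ]
time_s: 24.0
tcp_pos: [0.5353, 0.2778, 0.1027]
eef_rot: [-24.8, 89.8, 133.6]
contact_force: [-0.6, -0.5, -4.8]
gripper_width: 0.0115
tcp [0.5353 0.2778 0.1027] yaw -111.59 tilt [-0.0019  0.002  -1.    ] j6 22.7 -> dp [-1.3  2.8 -0.7] twist None
F [-0.28 -0.43 -4.92] M [-0.076  0.132  0.009] Mz [ 0.025 -0.004  0.023 -0.007]
```

```bash
python3 -m jog '{"fingers":[0,0,0,0,0],"dp":[[0.3,0,0],[0.6,0,0],[1,0,0],[1,0,0],[1,0,0]],"twist":[0,0,0,0,0]}' 60; python3 st.py; python3 -m jog '{"fingers":[0,0,0,0,0],"dp":[[0.3,0,0],[0.5,0,0],[0.5,0,0],[0.5,0,0],[0.5,0,0]],"twist":[0,0,0,0,0]}' 60;  python3 st.py;
```

```text
time_s: 24.7
tcp_pos: [0.5356, 0.278, 0.1022]
eef_rot: [-40.9, 89.8, 117.5]
contact_force: [-1.0, -0.3, 0.0]
gripper_width: 0.0115
tcp [0.5356 0.278  0.1022] yaw -111.58 tilt [-0.0013  0.0024 -1.    ] j6 22.7 -> dp [-1.8  3.  -0.6] twist None
F [-0.82 -0.31 -0.05] M [-0.15   0.327  0.019] Mz [-0.015  0.062  0.012  0.018]
time_s: 25.4
tcp_pos: [0.5357, 0.2781, 0.1021]
eef_rot: [-52.0, 89.8, 106.5]
contact_force: [-2.4, -0.6, 5.3]
gripper_width: 0.0114
tcp [0.5357 0.2781 0.1021] yaw -111.56 tilt [-8.0e-04  2.6e-03 -1.0e+00] j6 22.7 -> dp [-1.9  3.2 -0.5] twist None
F [-1.98 -0.65  5.32] M [-0.413  1.043 -0.   ] Mz [ 0.076 -0.015  0.001 -0.063]
```

The plug is on the tray floor. I'll relieve the load, release gently, check the jaws, then rise.

```bash
python3 -m jog '{"fingers":[0,0,0,0,0],"dp":[[-0.5,0,0],[-0.5,0,0],[-0.5,0,0],[-0.5,0,0],[-0.5,0,0]],"twist":[0,0,0,0,0]}' 15; python3 -m jog '{"fingers":[0.16,0.2,0.25,0.3,0.4],"dp":[[0,0,0],[0,0,0],[0,0,0],[0,0,0],[0,0,0]],"twist":[0,0,0,0,0]}' 15; python3 st.py; python3 - <<'E'
from h import *
a=cap("scene")
save(a["frame"][240:440,340:580],"m6.png",3)
E
```

```text
time_s: 26.1
tcp_pos: [0.5355, 0.278, 0.1021]
eef_rot: [-34.4, 89.8, 124.0]
contact_force: [-0.8, 1.1, -4.7]
gripper_width: 0.0124
time_s: 26.6
tcp_pos: [0.5356, 0.2781, 0.1024]
eef_rot: [-44.9, 89.8, 113.5]
contact_force: [-0.5, -0.5, -0.7]
gripper_width: 0.0289
tcp [0.5356 0.2781 0.1024] yaw -111.57 tilt [-0.0011  0.0025 -1.    ] j6 22.7 -> dp [-1.6  3.1 -0.6] twist None
F [ 0.11  0.13 -0.46] M [-0.06   0.155 -0.002] Mz [-0.006 -0.011 -0.003  0.014]
```

View pics/m6.png

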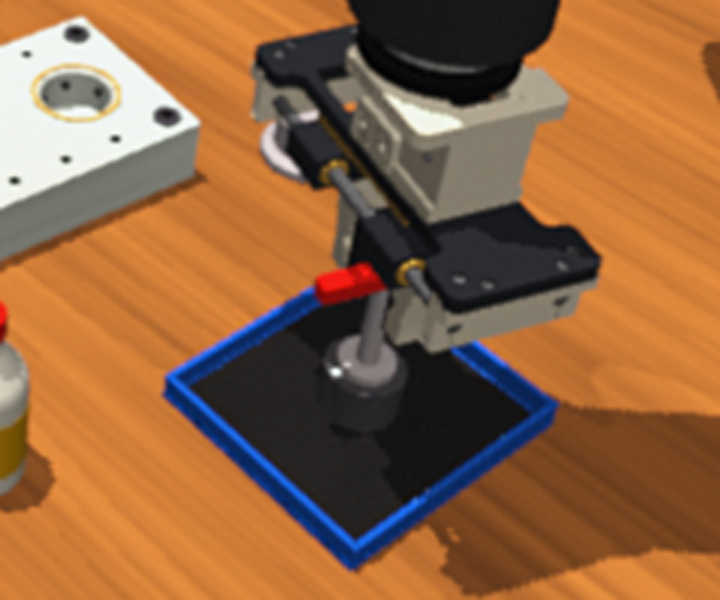

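The plug stands upright near the tray's centre and the jaws are open clear of the bar. I'll rise straight up and check.

```bash
python3 -m jog '{"fingers":[0.4,0.4,0.4,0.4,0.4],"dp":[[-5,0,0],[-20,0,0],[-40,0,0],[-65,0,0],[-90,0,0]],"twist":[0,0,0,0,0]}' 15; python3 -m jog '{"fingers":[0.4,0.4,0.4,0.4,0.4],"dp":[[-20,20,0],[-20,60,0],[-20,100,0],[-20,145,0],[-20,180,0]],"twist":[0,0,0,0,0]}' 15; python3 - <<'E'
from h import *
a=cap("scene");b=cap("top")
f=lambda im,x,y,w,h:cv2.resize(im[y:y+h,x:x+w],(400,500),interpolation=cv2.INTER_CUBIC)
save(np.hstack([f(a["frame"],385,270,160,200),f(b["frame"],90,180,160,200)]),"m7.png")
goto([.5,.1,.2])
E
```

```text
time_s: 27.35
tcp_pos: [0.5355, 0.2776, 0.1934]
eef_rot: [-32.7, 89.9, 125.7]
contact_force: [1.2, 0.2, 0.3]
gripper_width: 0.0349
time_s: 27.85
tcp_pos: [0.4682, 0.1084, 0.2136]
eef_rot: [-42.4, 89.9, 116.0]
contact_force: [0.7, -0.9, -0.4]
gripper_width: 0.0351
tcp [0.4674 0.1071 0.2139] yaw -111.7 tilt [-0.0014  0.0025 -1.    ] j6 32.0 -> dp [ 13.8  -5.4 -32.9] twist None
```

View pics/m7.png

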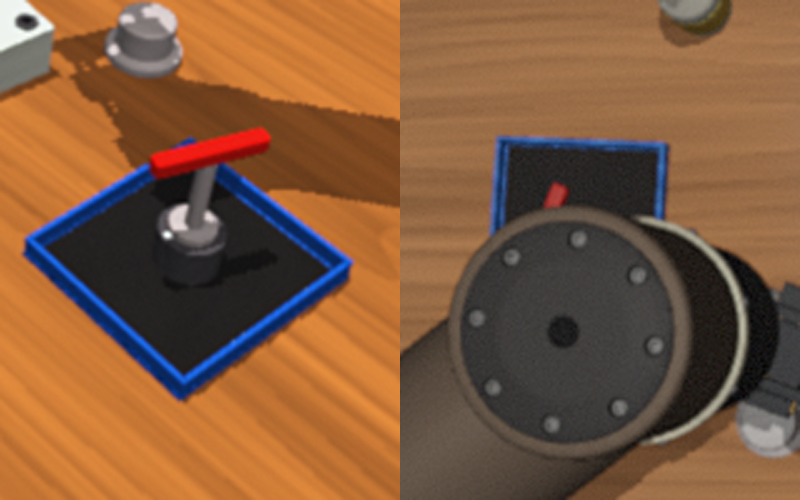

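The plug stands upright inside the tray with the collar tight on its face and the robot clear. I'll hand it in.

```bash
python3 -c "
from plant import r
print(r.close_job(), r.get_state()['time_s'])"
```

```text
the job is handed in; nothing more can be done
the job is handed in; nothing more can be done
```

The plug is out and standing upright in the blue tray, with the red puller still screwed into it. The job was handed in at about 28 s of the 69 s allowed.

- **Screwing in:** I turned the puller clockwise about 120° after the threads met. I stopped when the moment read about 0.165 N·m, against roughly 0.12 for hand-tight.
- **Draw and placing:** The plug came straight up at about 17 N on the last reading before it came free. I set it down near the tray's centre, released it and moved the arm clear.
- **Last checks:** The final scene picture shows the plug upright in the tray and the collar flush on its face. The locating shank looked undisturbed. I took no final close look at the wrench or the look-alikes, and the arm never went down near the wrench.
- **Not fully certain:**
  - The witness dot moved about 4° clockwise at the end of tightening. I took that as the seal winding up, but 0.165 N·m is just above the lowest slip figure of 0.15, so a very small slip can't be ruled out.
  - The scene camera and the arm disagreed by up to about 5 mm, so I centred the puller in the hole by side force instead. It reached about 3 N each way before I corrected it.

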